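# Free and latch the sliding guard of a test enclosure

## Robot

A 7-joint arm with a two-finger parallel gripper is mounted at the origin on a cart in front of the work surface, level with it; the furniture and walls round the work are solid. World frame = base frame: x ahead of the robot, y to its left, z up, the work surface at z = 0. Lengths are in m, angles in rad, forces in N, time in s.
With the tool pointing down it reaches from about 0.35 to 0.9 m from the base axis. Payload 8.1 kg.
Tool frame: the origin (TCP) lies at the very end of the fingers, on their centre line; the grasp point (between the pads) lies 19 mm behind it; z points along the fingers, y is the line along which they close (so a half turn about z gives the same grasp; the last joint's range is limited). The gripper opens to 92 mm and grips with 3 to 60 N. Pads are 19 mm wide; open, the fingers measure 130 mm over their backs; the gripper's body (75 mm by 190 mm) begins 47 mm behind the grasp point.
Start: joints at [-1.308, 0.434, 0.025, 1.573, -0.012, 1.134, -0.075], TCP at [0.224, 0.584, 0.227] pointing down, gripper open.
Joint ranges: [-2.62, 2.62], [-0.44, 2.09], [-1.27, 1.32], [0.08, 2.57], [-1.32, 4.46], [0.12, 2], [-2.74, 2.74]. Speed limits (rad/s): [2.22, 2.22, 3.01, 3.01, 3.14, 3.14, 3.14].

## Interface

Orientations are given as a rotation vector (axis times angle).
In Python, from cell import arm gives the robot as it stands.
- The arm moves only by the shell command python3 -m pendant 'ROWS' [FORCE]. ROWS is a JSON object of lists of equal length, an entry for each row: "slide": the shift along the tool's x, y, z in units of 0.3 m (1.0 is 0.3 m), a list of three; "dr": the turn, a rotation vector about the tool's x, y, z in units of 0.12 rad (1.0 is 0.12 rad), a list of three; "claw": the opening, from 0 (shut) to 1 (fully open). In form: {"slide": [[tx, ty, tz], ...], "dr": [[ax, ay, az], ...], "claw": [claw, ...]}. A call has 1 to 10 rows; each row shifts and turns the commanded pose from where the row before left it, along the tool's axes as they then stand; what a row does not reach is not made up. A row lasts 1/10 s, in which the tool goes at most 50 mm and 8.59 degrees, less where a joint would pass 70% of its speed; a pose out of reach is approached as far as the arm can. A call with a number of a shift or a turn outside -1 to 1 is refused whole. A call with a gripper value outside its range is refused whole. The fingers move at their own pace and stop on an object; FORCE is the grip in N (left out, the last holds). Time passes only in rows, so rows that do not move let the fingers close. It gives the time, the measured TCP pose, the force, the opening and the grip force at its end, in the units of the state.
- arm.observe(): the state, without advancing time (a new reading comes with each control period).
- arm.get_image(name): name is "scene" or "top"; returns the picture (384x512x3 uint8, red, green, blue); there is no depth.
- arm.calibration(name): a dict with "K" (3x3 intrinsics, pixels), "xyz" and "orientation" of the camera in the world. Camera axes: x right, y up, looking along -z (the intrinsics and any distortion apply to the point x, -y, -z); pixel columns grow to the right and rows downward; lengths in m; the calibration is good to about 2 mm. A picture is of the moment at which its call begins. calibration takes no time and is no camera call.
- arm.sign_off(): hands the job in; it is judged then, once.
The state is a dict: "clock": time; "joints": joint angles; "dq": joint speeds; "joint_efforts": joint torques, N m; "position": TCP position; "ee_rot": TCP orientation; "force": force on the tool from outside, world axes, zero at the start; "ft_torque": the same for the moment, N m; "width": opening from 0.0 (shut) to 1.0 (fully open); "gripper_force": force on a finger pad.
Only numpy, scipy, OpenCV 4.12 (cv2) and the standard library are available. Lean on these libraries where they do the work, as an engineer would, in place of code of your own. Each camera call takes 0.05 s, during which the arm holds its last target. There are 200 camera calls.

## Task

The sliding window guard of the bench test enclosure is held open by a tight brass stop pin. Drive the pin through to the back with the orange drift until it is clear of the guard's path, lay the drift back down on the bench, and then push the guard shut by its red tab, gently and without ramming or slamming it, until the spring latch clicks in and holds it. Leave the beaker, the pipe union and the tape measure where they are.

Things in the scene. Friction and masses are not known exactly. Their poses are not given: they have to be found in the camera images.
- enclosure: Blue test enclosure fixed on a grey base plate (x -40..85, y -172..120, 12 mm high). Origin: on the bench, below the middle of the closed guard; x from front (robot side) to back, y along the guides, the way the guard closes, z up (mm). Blue chamber: x 13..83, y -73..73, up to z 122. Guides: to z 26 in front of the guard (x -16..-8), to z 114 behind it (x 9..19).
- bore_mouth (a point): Centre of the bore's mouth, 50 mm above the bench, in the front face of a dark steel boss (34 mm wide, enclosure x -30..-10, y 13..47, z 12..70; a like boss behind the guard's channel, x 14..32). Axes as the enclosure. The bore runs along +x, 16 mm in diameter, mouth chamfered 4 mm. The pin's near end starts 12 mm inside the mouth.
- stop_pin (a joint): Travel in m of the captive brass stop pin (14 mm diameter, 50 long) along +x. 0 at the start: it crosses the channel and stops the guard at guard_slide 0.037. It is tight: moves under about 9 N, stays where left, end stop at 0.034. From 0.025 on it clears the guard; the drift's tip is then 37 mm inside the mouth, and must be drawn out before the guard passes.
- guard_slide (a joint): How far the guard is open (m); starts at 0.060..0.095, drags with 2.5 N, stays where left. The latch catches somewhere between 0 and 0.008 (its clamped place cannot be read: feel for it). Before that the bolt is lifted over 18 mm (3 to 8 N more) and a sprung buffer pushes back over 6 mm (0.9 N/mm). 15 N in all clicks it in. Hard stop 3 mm past the catch.
- guard: The guard: clear window in an aluminium frame, 12 mm thick (x -6..6), 120 long (y -60..60), z 16..116 above the bench. Origin: on the bench below its middle; axes as the enclosure. A guard that is not caught comes back some mm. Over 40 N on it counts as ramming, over 0.25 m/s as slamming.
- push_tab (a point): Centre of the red push tab that stands up from the guard's frame near its trailing end: 30 mm wide (x), 10 mm thick (y), from 116 to 152 mm above the bench (this point at 134). Axes as the enclosure; push it towards +y on its rear face, which lies 5 mm towards -y from this point.
- latch_bolt (a joint): Lift in m of the spring bolt with a red cap, in the dark housing on the yellow latch head (36 mm wide, enclosure y 56..114 or up to 8 mm less, up to z 149). 0 when down: before the guard's striker reaches it, and again once it has dropped behind the striker; up to about 0.007 while the striker passes under it.
- drift: The drift: square orange handle 16 x 16 x 75 mm with a steel nose 9 mm in diameter and 60 mm long, lying on the bench left of the enclosure. Origin: on its axis, inside the handle near the centre of mass (8 mm above the bench when it lies); x points along it to the nose. Handle from x -45 to 30, nose from 30 to 90 mm. 120 g.
- beaker: Small clear beaker, 50 mm wide, 60 high, right of the work; origin under its centre. Leave it alone.
- union: Dark grey pipe union, about 50 x 52 x 52 mm, in front of the work at the left; origin under its centre. Leave it alone.
- tape: Yellow tape measure, about 68 x 70 x 36 mm, left at the back; origin under its centre. Leave it alone.
Not all that is in view belongs to the job. Several things have the shape of the drift; the one meant has the colours described above.

How it is judged:
By the outcome, as a careful person would: the job done as asked, in the order asked, and still so for the second after the job is handed in, with the robot touching nothing.
It also fails if it takes over 64 s, if anything falls off the work surface, if the arm or the gripper's body presses on something with over 40 N, if the wrist force passes 120 N, or if a joint passes its speed limit or range.

## Working session

There is one attempt and no reset: what is moved stays moved. The work goes in short steps, Python scripts to look and compute and a shell command to move; the robot and the scene stay as the last step left them, time stands still between calls to the robot, and variables do not carry over. Pictures are saved under pics/ and viewed, at most 10 in all, crops included, and the job is handed in when it is done.

```bash
ls; mkdir -p pics; python3 - <<'E'
from cell import arm
import cv2,numpy as np
print(arm.observe())
for n in ("scene","top"):
    c=arm.calibration(n); print(n,c)
    im=arm.get_image(n); cv2.imwrite(f"pics/{n}0.png",im[:,:,::-1])
a=[cv2.imread(f"pics/{n}0.png") for n in("scene","top")]
E
```

```text
pics
{'clock': 0.0, 'joints': array([-1.30759899,  0.43521025,  0.02499796,  1.57408446, -0.0115877 ,
        1.13399519, -0.07507802]), 'dq': array([-0.00026856, -0.00131473,  0.00040109,  0.00123278,  0.00094359,
       -0.00059705,  0.00019278]), 'joint_efforts': array([-1.03763716e-03, -6.67860174e+01,  9.84035097e-01, -3.14463723e+01,
       -6.06264593e-02,  4.28719819e-02,  1.78878272e-04]), 'position': array([0.22344924, 0.58315249, 0.22595806]), 'ee_rot': array([-5.71473353e-01, -3.08905419e+00,  2.43105755e-03]), 'force': array([-0.36087441,  0.03571059, -1.01138794]), 'ft_torque': array([-0.01587484,  0.06616796, -0.0094876 ]), 'gripper_force': 0.0, 'width': 0.9976144375462352}
scene {'K': array([[347.09968537,   0.        , 252.96311916],
       [  0.        , 347.09968537, 188.89133861],
       [  0.        ,   0.        ,   1.        ]]), 'xyz': array([-0.4333832 , -0.54947051,  0.66139466]), 'orientation': array([ 1.0599078 , -0.50780966, -0.80344778])}
top {'K': array([[375.00466886,   0.        , 262.51357846],
       [  0.        , 375.00466886, 195.81766463],
       [  0.        ,   0.        ,   1.        ]]), 'xyz': array([0.44675349, 0.21353663, 1.34872666]), 'orientation': array([ 0.0551301 , -0.04874337, -1.59915922])}
```

View pics/scene0.png

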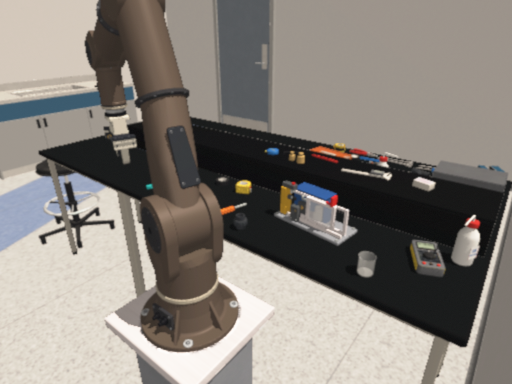

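View pics/top0.png

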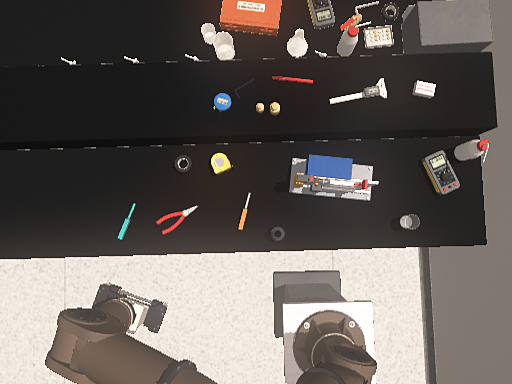

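```bash
cat > h.py <<'E'
from cell import arm
import cv2,numpy as np
from scipy.spatial.transform import Rotation as R
def cal(n):
    c=arm.calibration(n); return c["K"],c["xyz"],R.from_rotvec(c["orientation"]).as_matrix()
def ray(n,uv):
    K,p,M=cal(n); d=np.linalg.solve(K,[uv[0],uv[1],1]); return p,M@(d*[1,-1,-1])
def plane(n,uv,z):
    p,d=ray(n,uv); return p+d*(z-p[2])/d[2]
def proj(n,X):
    K,p,M=cal(n); c=M.T@(np.asarray(X)-p)*[1,-1,-1]; q=K@c; return q[:2]/q[2]
def tri(uv1,uv2,n1="scene",n2="top"):
    p,d=ray(n1,uv1);q,e=ray(n2,uv2); d/=np.linalg.norm(d);e/=np.linalg.norm(e)
    s=np.linalg.lstsq(np.c_[d,-e],q-p,rcond=None)[0]; a,b=p+d*s[0],q+e*s[1]; return (a+b)/2,np.linalg.norm(a-b)
def blobs(im,lo,hi,amin=3):
    h=cv2.cvtColor(im,cv2.COLOR_BGR2HSV); m=cv2.inRange(h,lo,hi)
    n,l,s,c=cv2.connectedComponentsWithStats(m); return [(np.round(c[i],1),s[i]) for i in range(1,n) if s[i][4]>=amin],l
E
python3 - <<'E'
from h import *
t=cv2.imread("pics/top0.png");s=cv2.imread("pics/scene0.png")
a=cv2.resize(t[145:245,225:385],None,fx=5,fy=5,interpolation=cv2.INTER_CUBIC)
cv2.imwrite("pics/tc.png",a)
cv2.imwrite("pics/sc.png",cv2.resize(s[170:250,215:365],None,fx=5,fy=5,interpolation=cv2.INTER_CUBIC))
for n,im in(("scene",s),("top",t)):
  for nm,lo,hi in(("orange",(5,150,120),(18,255,255)),("red",(0,170,110),(4,255,255)),("red2",(174,150,110),(180,255,255)),("blue",(100,150,60),(120,255,255)),("yel",(20,150,120),(30,255,255))):
    for c,st in blobs(im,lo,hi,4)[0]:
      print(n,nm,c,st,np.round(plane(n,c,0.0),3)[:2])
E
```

```text
scene orange [330.2 151.2] [311 146  40  12 162] [1.39  0.311]
scene orange [249.5 187. ] [249 186   2   3   4] [0.698 0.369]
scene orange [227.  209.6] [220 206  15   9  85] [0.47  0.302]
scene red [358.8 151.7] [351 150  15   5  45] [1.484 0.173]
scene red [325.  157.8] [312 154  26   9  65] [1.267 0.281]
scene red [383.1 158.5] [380 156   7   5  25] [1.453 0.018]
scene red [293.  182.5] [292 182   3   2   6] [0.864 0.238]
scene red [334.2 200.3] [330 195   8  11  52] [ 0.81  -0.001]
scene red [474.7 224. ] [469 220  11   8  65] [ 0.948 -0.501]
scene red2 [331.4 199.1] [327 195  10   9  14] [0.814 0.013]
scene blue [272.9 151.4] [267 148  12   7  61] [1.181 0.579]
scene blue [367.8 158.5] [360 156  18   6  40] [1.402 0.086]
scene blue [315.5 190.2] [298 182  39  18 334] [0.852 0.111]
scene blue [296.8 198. ] [294 194   6  10  25] [0.733 0.136]
scene yel [337.7 146. ] [335 144   8   4  11] [1.51  0.321]
scene yel [344.  146.5] [344 145   1   4   4] [1.524 0.285]
scene yel [242.8 187.2] [236 180  15  14 134] [0.677 0.392]
scene yel [284.8 199.8] [281 186  10  28 206] [0.687 0.167]
sc
[... 1157 characters left out ...]
2 187.2] [364 186   2   3   4] [ 0.556 -0.15 ]
top red [444.2 189. ] [444 188   2   3   4] [ 0.541 -0.437]
top red [172.2 219. ] [157 211  28  20 142] [0.462 0.545]
top blue [222.  101.3] [214  93  17  17 143] [0.887 0.356]
top blue [351.  166.5] [351 164   1   6   6] [ 0.633 -0.105]
top blue [315.5 174.6] [309 174  14   2  14] [0.607 0.024]
top blue [348.1 177.1] [344 174   7   5  11] [ 0.595 -0.093]
top blue [328. 176.] [325 176   7   1   7] [ 0.601 -0.021]
top blue [337.5 177. ] [334 177   8   1   8] [ 0.596 -0.055]
top yel [310.6  11.9] [307   0   8  25  33] [1.216 0.019]
top yel [431.  177.1] [423 162  16  30  76] [ 0.586 -0.392]
top yel [223.1 169.8] [215 166  16   8  24] [0.634 0.358]
```

View pics/tc.png

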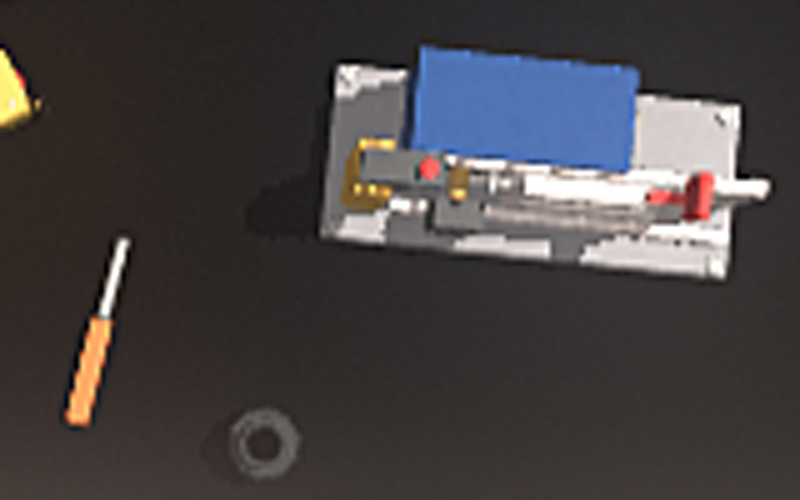

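View pics/sc.png

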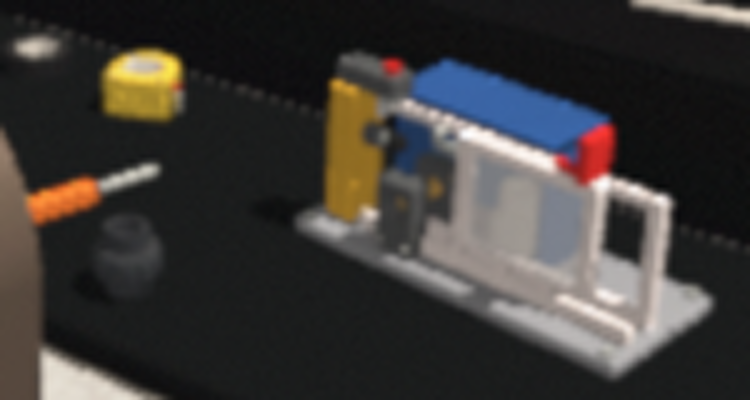

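The top view and crop show three drift-shaped things. The teal screwdriver is at (127,222), the red one on the shelf at (292,79), and the orange handle with a steel nose runs from (240.6,229) to (249.6,193). Only the last has the colours described, and the crop confirms it. The union is at (278,233), the tape at (221,162) and the red tab at about (365,184). The guard closes to the left, towards +y.

```bash
python3 - <<'E'
from h import *
T=lambda x,y:(x/5+225-.4,y/5+145-.4); S=lambda x,y:(x/5+215-.4,y/5+170-.4)
def fit(model,pts):
    m=np.array(model,float)/1000;p=np.array(pts)[:,:2]
    mc,pc=m.mean(0),p.mean(0);A=m-mc;B=p-pc
    th=np.arctan2((A[:,0]*B[:,1]-A[:,1]*B[:,0]).sum(),(A*B).sum()); c,s=np.cos(th),np.sin(th);M=np.array([[c,-s],[s,c]])
    o=pc-M@mc; r=(B-A@M.T)*1000
    return np.round(o,4),np.degrees(th),np.round(r,1).tolist()
pl=[(85,120),(85,-172),(-40,-172),(-40,120)]; ch=[(83,73),(83,-73),(13,-73),(13,73)]
tp=[T(337,65),T(741,104),T(725,279),T(320,240)]; tc=[T(420,45),T(640,68),T(632,172),T(412,150)]
P=[plane("top",u,.012) for u in tp];C=[plane("top",u,.122) for u in tc]
print("plate",fit(pl,P));print("chamber",fit(ch,C));print("both",fit(pl+ch,P+C))
# scene: plate front-right corner, front-left; chamber corners top
for n,a,b in [("plateFR",S(615,377),tp[2]),("plateFL",S(297,222),tp[3]),("plateBR",S(712,298),tp[1]),
  ("chFR",S(575,153),tc[2]),("chBR",S(614,120),tc[1]),("chBL",S(447,60),tc[0]),("bolt",S(393,67),T(430,168)),("tabtop",S(600,130),T(702,178)),
  ("drift tip",S(157,168),T(124,240)),("drift junc",S(99,188),T(104,319))]:
    x,e=tri(a,b);print(n,np.round(x,4),"gap",round(e*1000,1))
for n,u in(("tail",T(78,422)),("junc",T(102,320)),("tip",T(124,240))): print(n,plane("top",u,.008).round(4))
print("union",plane("top",T(262,443),.05).round(3))
E
```

```text
plate (array([0.5694, 0.0006]), np.float64(-7.301738776292691), [[0.6, -1.1], [0.9, 0.0], [-0.3, 1.6], [-1.2, -0.5]])
chamber (array([ 0.5709, -0.0007]), np.float64(-7.415777518157216), [[0.2, 0.2], [-0.5, 0.7], [0.2, -0.0], [0.1, -1.0]])
both (array([ 0.5702, -0.    ]), np.float64(-7.389636053936541), [[-0.4, -0.3], [0.4, 0.7], [-0.9, 2.1], [-2.2, 0.1], [1.0, -0.4], [0.2, 0.0], [0.9, -0.6], [0.9, -1.6]])
plateFR [ 0.5072 -0.1647  0.0033] gap 2.6
plateFL [0.5444 0.1236 0.0078] gap 0.9
plateBR [ 0.6319 -0.1795  0.0104] gap 3.9
chFR [ 0.5781 -0.081   0.1159] gap 10.9
chBR [ 0.644  -0.0841  0.1184] gap 0.4
chBL [0.6617 0.063  0.1211] gap 4.5
bolt [0.5778 0.0617 0.1446] gap 2.7
tabtop [ 0.5655 -0.1112  0.1491] gap 4.2
drift tip [0.5475 0.265  0.0095] gap 1.8
drift junc [0.4917 0.2804 0.0092] gap 0.8
tail [0.4191 0.3006 0.008 ]
junc [0.4913 0.2816 0.008 ]
tip [0.5482 0.2644 0.008 ]
union [0.402 0.171 0.05 ]
```

```bash
cat >> h.py <<'E'
def go(x,y,z,yaw,from_=None):
    """print turn about tool z (units), then slide total (units) in tool axes after turn; yaw = dir of tool x in deg"""
    s=arm.observe(); M=R.from_rotvec(s["ee_rot"]).as_matrix(); c,n=np.cos(np.radians(yaw)),np.sin(np.radians(yaw))
    G=np.array([[c,n,0],[n,-c,0],[0,0,-1]]); r=R.from_matrix(M.T@G).as_rotvec()
    print("t",round(s["clock"],2),"pos",s["position"].round(4),"yaw",np.degrees(np.arctan2(M[1,0],M[0,0])).round(2),"F",s["force"].round(1),"w",round(s["width"],3),"gf",round(float(s["gripper_force"]),1))
    print("dr total",(r/.12).round(3),"slide after turn",(G.T@(np.array([x,y,z])-s["position"])/.3).round(4))
E
python3 -c "
from h import *
go(.462,.2885,.09,164.3)"
```

```text
t 0.1 pos [0.2235 0.5832 0.226 ] yaw 159.04 F [-0.3 -0.8 -0.1] w 0.999 gf 0.0
dr total [-0.012  0.001 -0.766] slide after turn [-1.0313 -0.7305  0.4534]
```

```bash
python3 -m pendant '{"slide":[[0,0,0],[-0.115,-0.081,0.03],[-0.115,-0.081,0.05],[-0.115,-0.081,0.05],[-0.115,-0.081,0.05],[-0.115,-0.081,0.05],[-0.115,-0.081,0.06],[-0.115,-0.081,0.06],[-0.115,-0.081,0.06],[-0.111,-0.082,0.043]],"dr":[[-0.012,0,-0.766],[0,0,0],[0,0,0],[0,0,0],[0,0,0],[0,0,0],[0,0,0],[0,0,0],[0,0,0],[0,0,0]],"claw":[1,1,1,1,0.6,0.6,0.6,0.6,0.6,0.6]}' 40
python3 -m pendant '{"slide":[[0,0,0],[0,0,0],[0,0,0]],"dr":[[0,0,0],[0,0,0],[0,0,0]],"claw":[0.6,0.6,0.6]}'
python3 -c "
from h import *
go(.462,.2885,.002,164.3)"
```

```text
clock: 1.1
position: [0.4626, 0.2875, 0.0893]
ee_rot: [-0.429, -3.112, -0.001]
force: [1.0, 0.9, 0.7]
width: 0.606
gripper_force: 0.0
clock: 1.4
position: [0.4615, 0.2904, 0.0906]
ee_rot: [-0.427, -3.112, -0.003]
force: [0.6, 0.4, 0.7]
width: 0.6
gripper_force: 0.0
t 1.4 pos [0.4615 0.2904 0.0906] yaw 164.37 F [0.6 0.4 0.7] w 0.6 gf 0.0
dr total [ 0.017 -0.004  0.011] slide after turn [-0.0033 -0.0058  0.2955]
```

Opening 55 mm and the handle 16 mm wide, so there is room to descend.

```bash
python3 -m pendant '{"slide":[[-0.003,-0.006,0.08],[0,0,0.08],[0,0,0.08],[0,0,0.055],[0,0,0]],"dr":[[0.017,0,0],[0,0,0],[0,0,0],[0,0,0],[0,0,0]],"claw":[0.6,0.6,0.6,0.6,0.6]}' 40
python3 -m pendant '{"slide":[[0,0,0],[0,0,0],[0,0,0],[0,0,0],[0,0,0],[0,0,0],[0,0,0]],"dr":[[0,0,0],[0,0,0],[0,0,0],[0,0,0],[0,0,0],[0,0,0],[0,0,0]],"claw":[0,0,0,0,0,0,0]}' 40
python3 -c "
from h import *
go(.462,.2885,.14,164.3)"
```

```text
clock: 1.9
position: [0.4612, 0.289, 0.0013]
ee_rot: [-0.424, -3.112, 0.001]
force: [0.7, 0.4, -0.3]
width: 0.6
gripper_force: 0.0
clock: 2.6
position: [0.4626, 0.2876, 0.0022]
ee_rot: [0.429, 3.112, -0.0]
force: [-1.0, 0.6, 1.0]
width: 0.169
gripper_force: 40.0
t 2.6 pos [0.4626 0.2876 0.0022] yaw 164.3 F [-1.   0.6  1. ] w 0.169 gf 40.0
dr total [-0.001  0.002  0.   ] slide after turn [ 0.0029  0.0023 -0.4593]
```

```bash
python3 -m pendant '{"slide":[[0,0,-0.05],[0,0,-0.1],[0,0,-0.12],[0,0,-0.12],[0,0,0]],"dr":[[0,0,0],[0,0,0],[0,0,0],[0,0,-0.6],[0,0,-0.6]],"claw":[0,0,0,0,0]}' 40
python3 -c "
from h import *
go(.4301,.0484,.12,172.6)"
```

```text
clock: 3.1
position: [0.4649, 0.2888, 0.1235]
ee_rot: [0.2, 3.13, 0.006]
force: [1.1, 0.7, -1.6]
width: 0.172
gripper_force: 40.0
t 3.1 pos [0.4649 0.2888 0.1235] yaw 172.69 F [ 1.1  0.7 -1.6] w 0.172 gf 40.0
dr total [0.036 0.045 0.014] slide after turn [ 0.0118 -0.8097  0.0117]
```

```bash
python3 -m pendant '{"slide":[[0,-0.06,0],[0.002,-0.12,0],[0.002,-0.12,0],[0.002,-0.12,0],[0.002,-0.12,0],[0.002,-0.12,0],[0,-0.1,0],[0,-0.05,0],[0,0,0],[0,0,0]],"dr":[[0,0,0],[0,0,0],[0,0,0],[0,0,0],[0,0,0],[0,0,0],[0,0,0],[0,0,0],[0,0,0],[0,0,0]],"claw":[0,0,0,0,0,0,0,0,0,0]}' 40
python3 - <<'E'
from h import *
go(.4301,.0484,.044,172.6)
a=[]
for n,b in(("scene",(195,175,345,255)),("top",(265,150,365,230))):
    im=arm.get_image(n)[:,:,::-1].copy();cv2.imwrite(f"pics/{n}1.png",im)
    a.append(cv2.resize(im[b[1]:b[3],b[0]:b[2]],None,fx=400/(b[2]-b[0]),fy=400/(b[2]-b[0]),interpolation=cv2.INTER_CUBIC))
    print(a[-1].shape)
h=min(x.shape[0] for x in a);cv2.imwrite("pics/pair1.png",np.hstack([x[:h] for x in a]))
E
```

```text
clock: 4.1
position: [0.4275, 0.0465, 0.1188]
ee_rot: [-0.207, -3.134, 0.001]
force: [-0.7, 0.9, -0.9]
width: 0.166
gripper_force: 40.0
t 4.1 pos [0.4275 0.0465 0.1188] yaw 172.44 F [-0.7  0.9 -0.9] w 0.166 gf 40.0
dr total [-0.006 -0.007 -0.023] slide after turn [-0.0077  0.0074  0.2495]
(213, 400, 3)
(320, 400, 3)
```

View pics/pair1.png

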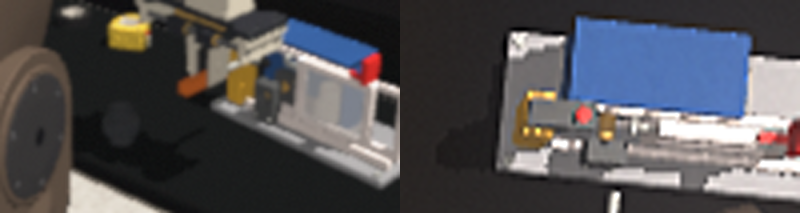

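```bash
python3 - <<'E'
from h import *
th=np.radians(-7.4);c,s=np.cos(th),np.sin(th)
E=lambda x,y,z:np.array([.570+(c*x-s*y)/1000,(s*x+c*y)/1000,z/1000])
pt=lambda X:proj("top",X).round(1)
p=arm.observe()["position"]
for ax in(0.004,0.006,0.008): print("tip top",pt(p+[c*.09,s*.09,ax]))
im=cv2.imread("pics/top1.png");g=im[186:212,308:330].astype(int).sum(2)
print("tip rows");print(g//3)
im0=cv2.imread("pics/scene0.png")
print("mouth scene",proj("scene",E(-30,30,50)).round(1),"exit",proj("scene",E(14,30,50)).round(1), "boss front TR/TL",proj("scene",E(-30,13,70)).round(1),proj("scene",E(-30,47,70)).round(1))
print("boss corner top",pt(E(-30,13,70)),pt(E(-30,47,70)))
hsv=cv2.cvtColor(im0,cv2.COLOR_BGR2HSV)[203:219,288:306]; print(hsv[:,:,1]); print(hsv[:,:,2])
E
```

```text
tip top [318.  197.4]
tip top [318.1 197.4]
tip top [318.2 197.3]
tip rows
[[181 255 128  32 130 128 129 109 108 129 129 131 130  52 186 140 134 137
  117 115 111 100]
 [136 146  67  51 132 124 127 129 124 128 127 130 127 118 196 174 171 170
  162 160 157 153]
 [106 113  40  61 134 125 125 129 124 127 127 128 129 127 142 141 146 167
  166 170 193 185]
 [111 104  43  64 137 132 128 130 131 127 129 129 132 121 107 107 112 123
  124 126 141 135]
 [112  97  42  52  83  93  92  91 106 101 115 114 133 121 103 102 104 105
  105 106 106 106]
 [111 109  78  94  54  61  63  52  58  64  60  54  81 101  95  94  96  99
  104 107 106 107]
 [111 113 108 113 100  99  99  92  87  93 156 181 182 182 185 185 189 192
   92  96  96  96]
 [114 117 114 116 114 113 111 105 198 189 207 212 208 203 204 206 208 212
  179 186 185 187]
 [ 70  72  69  77  88  94 109 130 192 193 207 205 207 212 213 215 217 211
  209 209 211 211]
 [ 39  40  39  44  52  57  66  83  97 102 115 114 121 126 135 142 149 165
  183 198 209 206]
 [ 44  43  45  44  42  42  41  37  35  32  28  29  34  37  48  55  61  77
   94 112 119 116]
 [
[... 3229 characters left out ...]
 72  86  81  63  61  99]
 [150 133  96  61  57  59  76  81  69  71  78  69  60  60  55  53  61 101]
 [184 153 101  64  60  60  69  75  68  70  79  68  55  54  53  53  60 102]
 [215 211 149  75  59  59  59  59  59  70  77  67  59  59  57  54  61 104]
 [189 190 135  69  57  58  54  53  57  72  76  69  82  97  87  69  67 114]
 [155 137  93  60  56  55  54  54  59  71  72  68  99 127 127 111  96 127]
 [136 121  84  58  55  55  55  54  60  71  68  66 112 143 146 141 132 144]
 [108 100  78  61  56  56  55  55  60  71  68  71 119 146 150 149 144 148]
 [ 91  87  85  74  57  55  54  55  60  71  71 101 134 145 149 149 143 144]
 [ 88  85  79  69  56  56  56  65  68  66  71 118 148 150 150 148 143 146]]
```

```bash
python3 -m pendant '{"slide":[[-0.008,0.011,0.04],[0,0,0.07],[0,0,0.07],[0,0,0.05],[0,0,0.02],[0,0,0],[0,0,0]],"dr":[[0,0,-0.02],[0,0,0],[0,0,0],[0,0,0],[0,0,0],[0,0,0],[0,0,0]],"claw":[0,0,0,0,0,0,0]}' 40
python3 - <<'E'
from h import *
go(.4301,.0494,.044,172.6)
for n in("scene","top"): cv2.imwrite(f"pics/{n}2.png",arm.get_image(n)[:,:,::-1])
p=arm.observe()["position"];th=np.radians(-7.4);c,s=np.cos(th),np.sin(th)
for d in(.05,.07,.09): print(proj("top",p+[c*d,s*d,.006]).round(2))
g=cv2.imread("pics/top2.png")[188:214,308:326].astype(int).sum(2)//3
print(g)
a=cv2.imread("pics/scene2.png")[185:225,255:315];cv2.imwrite("pics/s2c.png",cv2.resize(a,None,fx=10,fy=10,interpolation=cv2.INTER_CUBIC))
E
```

```text
clock: 4.9
position: [0.4312, 0.0502, 0.0446]
ee_rot: [0.199, 3.135, -0.001]
force: [0.7, -0.6, -1.0]
width: 0.17
gripper_force: 40.0
t 4.9 pos [0.4312 0.0502 0.0446] yaw 172.73 F [ 0.7 -0.6 -1. ] w 0.17 gf 40.0
dr total [-0.003  0.003  0.018] slide after turn [ 0.0033 -0.0032  0.0019]
[313.21 209.17]
[313.74 203.43]
[314.27 197.69]
[[107 113  39  61 134 125 125 129 124 126 127 128 130 126 142 141 147 166]
 [111 104  44  66 138 131 130 131 131 128 130 130 132 122 107 107 110 123]
 [112  98  42  50  82  93  92  91 105 102 117 114 132 120 104 102 103 106]
 [112 110  78  93  54  62  63  51  58  63  59  54  81  99  95  95  95 100]
 [111 114 108 113  99 100  99  92  88  93 156 181 181 182 185 185 188 191]
 [114 117 115 116 114 113 112 105 199 189 206 214 208 202 204 206 209 212]
 [ 69  71  68  77  88  93 109 131 192 193 208 205 207 212 212 214 217 211]
 [ 39  38  41  44  53  56  66  83  98 104 116 115 121 126 135 142 149 165]
 [ 44  44  43  43  43  40  38  35  35  33  33  32  37  37  48  54  61  76]
 [ 46  45  46  45  42  36  31  35  41  45  44  45  45  44  44  41  41  36]
 [ 44  46  45  
[... 485 characters left out ...]
 48  47  48  48  48  49]
 [ 46  44  44  39  33 189 255  57  36  44  47  47  47  47  48  48  48  48]
 [ 46  44  45  38  46 203 255  39  38  46  47  48  47  47  46  47  46  45]
 [ 45  44  44  36  52 232 255  29  38  47  45  44  45  44  47  50  52  68]
 [ 42  41  41  42  68 143 158  49  38  42  48  50  56  65  67  70  73  79]
 [ 50  66  68  67  74  65  66  77  57  66  69  71  74  78  80  80  81  84]
 [ 55  80  79  78  79  78  82  87  74  68  80  81  83  83  84  86  86  87]
 [ 54  68  85  83  84  87  88  89  91  56  86  87  86  88  88  90  91  92]
 [ 55  55  92  87  88  88  88  89  93  69  79  91  91  91  92  92  94  95]
 [ 57  52  85  89  87  88  88  89  90  91  67  97  94  94  95  96  98  96]]
```

View pics/s2c.png

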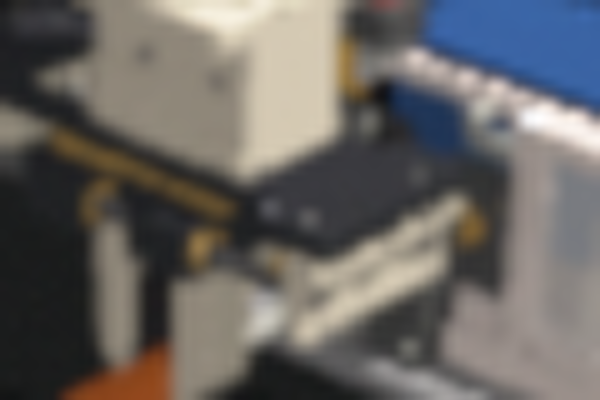

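The view shows the gripper in front of the boss, hiding the nose. In the top view the nose tip is at (314.3,198), within 1 px of prediction and in line with the bore. I'll insert as far as just before the pin.

```bash
python3 -m pendant '{"slide":[[-0.01,-0.003,0],[-0.02,0,0.001],[-0.02,0,0],[-0.02,0,0],[-0.02,0,0],[-0.02,0,0],[0,0,0]],"dr":[[0,0,0],[0,0,0],[0,0,0],[0,0,0],[0,0,0],[0,0,0],[0,0,0]],"claw":[0,0,0,0,0,0,0]}' 50
python3 -m pendant '{"slide":[[-0.01,0,0],[-0.01,0,0],[-0.01,0,0]],"dr":[[0,0,0],[0,0,0],[0,0,0]],"claw":[0,0,0]}' 50
python3 -c "
from h import *
go(.570-.9917*.079+.1288*.0305,.1288*.079+.9917*.0305,.044,172.6)"
```

```text
clock: 5.7
position: [0.4646, 0.0445, 0.0439]
ee_rot: [0.201, 3.134, -0.001]
force: [-0.4, 0.8, -1.6]
width: 0.172
gripper_force: 50.0
clock: 6.0
position: [0.4692, 0.0436, 0.0431]
ee_rot: [-0.199, -3.129, 0.002]
force: [-8.3, 0.9, 1.7]
width: 0.168
gripper_force: 50.0
t 6.0 pos [0.4692 0.0436 0.0431] yaw 172.73 F [-8.3  0.9  1.7] w 0.168 gf 50.0
dr total [-0.014 -0.05   0.019] slide after turn [-0.0886  0.0008 -0.0029]
```

```bash
python3 -m pendant '{"slide":[[-0.01,0,0],[-0.01,0,0],[-0.01,0,0],[-0.01,0,0]],"dr":[[0,0,0],[0,0,0],[0,0,0],[0,0,0]],"claw":[0,0,0,0]}' 60
python3 -m pendant '{"slide":[[-0.01,0,0],[-0.01,0,0],[-0.01,0,0],[-0.01,0,0],[-0.005,0,0]],"dr":[[0,0,0],[0,0,0],[0,0,0],[0,0,0],[0,0,0]],"claw":[0,0,0,0,0]}' 60
python3 - <<'E'
from h import *
go(.570-.9917*.079+.1288*.0305,.1288*.079+.9917*.0305,.044,172.6)
E
```

```text
clock: 6.4
position: [0.4807, 0.0422, 0.043]
ee_rot: [-0.198, -3.128, 0.002]
force: [-9.8, 1.7, 2.2]
width: 0.171
gripper_force: 60.0
clock: 6.9
position: [0.4943, 0.0404, 0.043]
ee_rot: [-0.199, -3.129, 0.002]
force: [-9.1, 0.9, 1.9]
width: 0.168
gripper_force: 60.0
t 6.9 pos [0.4943 0.0404 0.043 ] yaw 172.73 F [-9.1  0.9  1.9] w 0.168 gf 60.0
dr total [-0.014 -0.053  0.019] slide after turn [-0.0042  0.0005 -0.0032]
```

```bash
python3 -m pendant '{"slide":[[-0.005,0,0],[-0.005,0,0],[0,0,0]],"dr":[[0,0,0],[0,0,0],[0,0,0]],"claw":[0,0,0]}' 60
python3 -m pendant '{"slide":[[-0.004,0,0],[0,0,0]],"dr":[[0,0,0],[0,0,0]],"claw":[0,0]}' 60
python3 - <<'E'
from h import *
go(.4301,.0494,.044,172.6)
E
```

```text
clock: 7.2
position: [0.4974, 0.04, 0.0431]
ee_rot: [-0.199, -3.129, 0.002]
force: [-7.6, 0.5, 2.1]
width: 0.166
gripper_force: 60.0
clock: 7.4
position: [0.4985, 0.0399, 0.0431]
ee_rot: [-0.199, -3.129, 0.002]
force: [-8.3, 1.2, 1.7]
width: 0.167
gripper_force: 60.0
t 7.4 pos [0.4985 0.0399 0.0431] yaw 172.73 F [-8.3  1.2  1.7] w 0.167 gf 60.0
dr total [-0.014 -0.051  0.018] slide after turn [ 0.2303  0.0021 -0.0031]
```

```bash
python3 -m pendant '{"slide":[[0.02,0,0],[0.05,0,0],[0.07,0,0],[0.07,0,0],[0.04,0,0],[0,0,-0.06],[0,0,-0.1],[0,0,-0.1],[0,0,0]],"dr":[[0,0,0],[0,0,0],[0,0,0],[0,0,0],[0,0,0],[0,0,0],[0,0,0],[0,0,0],[0,0,0]],"claw":[0,0,0,0,0,0,0,0,0]}' 60
python3 - <<'E'
from h import *
go(.462,.2885,.12,172.6)
E
```

```text
clock: 8.3
position: [0.4303, 0.0499, 0.1252]
ee_rot: [0.2, 3.129, 0.002]
force: [0.4, 0.5, -1.6]
width: 0.168
gripper_force: 60.0
t 8.3 pos [0.4303 0.0499 0.1252] yaw 172.68 F [ 0.4  0.5 -1.6] w 0.168 gf 60.0
dr total [0.016 0.055 0.012] slide after turn [-0.0025  0.8025  0.0173]
```

```bash
python3 -m pendant '{"slide":[[0,0.06,0],[0,0.12,0],[0,0.12,0],[0,0.12,0],[0,0.12,0],[0,0.12,0],[0,0.1,0],[0,0.04,0.02],[0,0,0],[0,0,0]],"dr":[[0.008,0.027,0],[0.008,0.027,0],[0,0,0],[0,0,0],[0,0,0],[0,0,0],[0,0,0],[0,0,0],[0,0,0],[0,0,0]],"claw":[0,0,0,0,0,0,0,0,0,0]}' 60
python3 - <<'E'
from h import *
go(.462,.2885,.003,172.6)
im=arm.get_image("top")[:,:,::-1].copy();cv2.imwrite("pics/top3.png",im)
for c,st in blobs(im,(5,150,120),(18,255,255),6)[0]:
  if st[1]>140: print(c,st,plane("top",c,.12).round(3))
E
```

```text
clock: 9.3
position: [0.4577, 0.2856, 0.1145]
ee_rot: [-0.201, -3.127, 0.006]
force: [-0.4, -0.8, -1.5]
width: 0.167
gripper_force: 60.0
t 9.3 pos [0.4577 0.2856 0.1145] yaw 172.64 F [-0.4 -0.8 -1.5] w 0.167 gf 60.0
dr total [-0.037 -0.062  0.007] slide after turn [-0.013   0.0113  0.3718]
[296.1 176.1] [296 174   2   6   7] [0.59  0.105 0.12 ]
[300.9 183. ] [300 182   3   3   8] [0.566 0.09  0.12 ]
```

```bash
python3 -m pendant '{"slide":[[0,0,0.06],[0,0,0.1],[0,0,0.1],[0,0,0.06],[0,0,0.03],[0,0,0.012],[0,0,0]],"dr":[[0,0,0],[-0.02,-0.03,0],[0,0,0],[0,0,0],[0,0,0],[0,0,0],[0,0,0]],"claw":[0,0,0,0,0,0,0]}' 30
python3 - <<'E'
from h import *
go(.462,.2885,.002,172.6)
E
```

```text
clock: 10.05
position: [0.4579, 0.2868, 0.0071]
ee_rot: [-0.201, -3.133, -0.0]
force: [1.0, -0.2, -0.4]
width: 0.17
gripper_force: 30.0
t 10.05 pos [0.4579 0.2868 0.0071] yaw 172.64 F [ 1.  -0.2 -0.4] w 0.17 gf 30.0
dr total [-0.001 -0.022  0.006] slide after turn [-0.013   0.0074  0.017 ]
```

```bash
python3 -m pendant '{"slide":[[0,0,0.008],[0,0,0.008],[0,0,0]],"dr":[[0,0,0],[0,0,0],[0,0,0]],"claw":[0,0,0]}' 10
python3 -m pendant '{"slide":[[0,0,0],[0,0,0],[0,0,0],[0,0,0],[0,0,0]],"dr":[[0,0,0],[0,0,0],[0,0,0],[0,0,0],[0,0,0]],"claw":[0.25,0.4,0.5,0.5,0.5]}' 10
python3 -m pendant '{"slide":[[0,0,-0.03],[0,0,-0.08],[0,0,-0.12],[0,0,-0.12],[0,0,-0.12],[0,0,-0.12],[0,0,-0.06]],"dr":[[0,0,0],[0,0,0],[0,0,0],[0,0,0],[0,0,0],[0,0,0],[0,0,0]],"claw":[0.5,0.5,0.5,0.5,0.5,0,0]}' 10
python3 - <<'E'
from h import *
go(.5655,-.16,.2,172.6)
im=arm.get_image("top")[:,:,::-1].copy();cv2.imwrite("pics/top4.png",im)
s=arm.get_image("scene")[:,:,::-1].copy();cv2.imwrite("pics/scene4.png",s)
cv2.imwrite("pics/p4.png",cv2.resize(im[140:250,220:400],None,fx=4,fy=4,interpolation=cv2.INTER_CUBIC))
E
```

```text
clock: 10.35
position: [0.4578, 0.2875, 0.0023]
ee_rot: [-0.2, -3.133, -0.001]
force: [1.3, 0.4, -1.2]
width: 0.175
gripper_force: 10.0
clock: 10.85
position: [0.4575, 0.2873, 0.002]
ee_rot: [-0.2, -3.132, -0.0]
force: [-0.6, 0.5, 1.3]
width: 0.49
gripper_force: 0.0
clock: 11.55
position: [0.459, 0.2879, 0.201]
ee_rot: [0.2, 3.135, 0.005]
force: [0.1, 0.3, 0.0]
width: 0.375
gripper_force: 0.0
t 11.55 pos [0.459  0.2879 0.201 ] yaw 172.68 F [0.1 0.3 0. ] w 0.375 gf 0.0
dr total [0.027 0.003 0.012] slide after turn [-0.5444 -1.4348  0.0032]
```

View pics/p4.png

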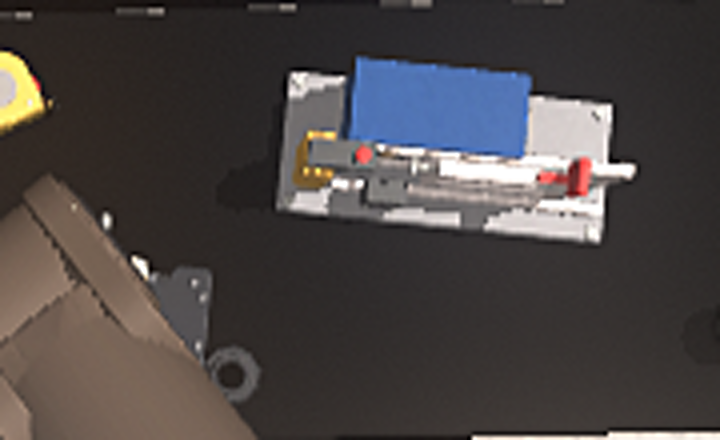

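The top view shows the brass gone from the channel and the red tab at about (365,184). The guard hasn't moved. The arm hides the drift, so I'll check that after this move.

```bash
python3 -m pendant '{"slide":[[-0.01,-0.06,-0.02],[-0.03,-0.12,-0.02],[-0.05,-0.13,0],[-0.06,-0.14,0],[-0.06,-0.14,0],[-0.06,-0.14,0],[-0.06,-0.14,0],[-0.06,-0.14,0],[-0.06,-0.14,0],[-0.05,-0.12,0]],"dr":[[0,0,0],[0,0,0],[0,0,0],[0,0,0],[0,0,0],[0,0,0],[0,0,0],[0,0,0],[0,0,0],[0,0,0]],"claw":[0,0,0,0,0,0,0,0,0,0]}' 20
python3 -m pendant '{"slide":[[-0.03,-0.12,0],[0,-0.06,0],[0,0,0]],"dr":[[0,0,0],[0,0,0],[0,0,0]],"claw":[0,0,0]}' 20
python3 - <<'E'
from h import *
im=cv2.imread("pics/top4.png")
b,l=blobs(im,(0,150,80),(6,255,255),2)
h=cv2.cvtColor(im,cv2.COLOR_BGR2HSV);m=((h[:,:,0]<7)|(h[:,:,0]>172))&(h[:,:,1]>130)&(h[:,:,2]>70)
print(m[175:195,350:374].astype(int))
th=np.radians(-7.4);c,s=np.cos(th),np.sin(th);M=np.array([[c,s],[-s,c]])
for u in[(368.5,180),(368.,188),(365,180),(364.5,188)]: print(u,(M@(plane("top",u,.152)[:2]-[.57,0])*1000).round(1))
t=cv2.imread("pics/scene4.png");print([(x[0],x[1]) for x in blobs(t,(0,150,80),(6,255,255),6)[0] if 190<x[0][1]<215])
E=lambda x,y,z:np.array([.570+(c*x-s*y)/1000,(s*x+c*y)/1000,z/1000])
for y in(-105,-110,-115): print(y,"scene top rear edge front corner",proj("scene",E(-15,y-5,152)).round(1), "top",proj("top",E(0,y-5,152)).round(1))
X=E(-2,-175,200);go(*X,172.6)
im=arm.get_image("top")[:,:,::-1].copy();cv2.imwrite("pics/top5.png",im)
print([(q[0],q[1],plane("top",q[0],.008).round(3)) for q in blobs(im,(5,120,100),(20,255,255),10)[0] if q[0][1]>150])
s_=arm.get_image("scene")[:,:,::-1].copy();cv2.imwrite("pics/scene5.png",s_)
E
```

```text
clock: 12.65
position: [0.5572, -0.1134, 0.2077]
ee_rot: [-0.203, -3.13, 0.001]
force: [1.0, -0.2, -0.3]
width: 0.006
gripper_force: 0.0
clock: 12.95
position: [0.5582, -0.1692, 0.2075]
ee_rot: [-0.21, -3.129, 0.003]
force: [-0.0, -0.9, -0.0]
width: 0.007
gripper_force: 0.0
[[0 0 0 0 0 0 0 0 0 0 0 0 0 0 0 0 0 0 0 0 0 0 0 0]
 [0 0 0 0 0 0 0 0 0 0 0 0 0 0 0 0 0 0 0 0 0 0 0 0]
 [0 0 0 0 0 0 0 0 0 0 0 0 0 0 0 0 0 0 0 0 0 0 0 0]
 [0 0 0 0 0 0 0 0 0 0 0 0 0 0 0 0 0 0 0 0 0 0 0 0]
 [0 0 0 0 0 0 0 0 0 0 0 0 0 0 0 0 0 0 0 0 0 0 0 0]
 [0 0 0 0 0 0 0 0 0 0 0 0 0 0 0 1 1 0 0 0 0 0 0 0]
 [0 0 0 0 0 0 0 0 0 0 0 0 0 1 1 1 1 1 0 0 0 0 0 0]
 [0 0 0 0 0 0 0 0 0 0 0 0 1 1 1 1 1 0 0 0 0 0 0 0]
 [0 0 0 0 0 0 1 1 0 0 0 0 1 1 1 1 1 0 0 0 0 0 0 0]
 [0 0 0 0 1 1 1 1 1 1 1 1 1 1 1 1 1 0 0 0 0 0 0 0]
 [0 0 0 0 0 0 0 1 0 1 1 1 1 1 1 1 1 0 0 0 0 0 0 0]
 [0 0 0 0 0 0 0 0 0 0 0 0 1 1 1 1 1 0 0 0 0 0 0 0]
 [0 0 0 0 0 0 0 0 0 0 0 0 1 1 1 1 1 0 0 0 0 0 0 0]
 [0 0 0 0 0 0 0 0 0 0 0 0 1 1 1 1 1 0 0 0 0 0 0 0]
 [0 0 0 0 0 0 0 0 0 0 0 0 0 0 0 0 0 0 0 0 0 0 0 0]
 [0 0 0 0 0 0 0 0 0 0 0 0 0 0 0 0 0 0 0 0 0 0 0 0]
 [0 0 0 0
[... 255 characters left out ...]
365, 180) [  11.4 -111.8]
(364.5, 188) [ -14.4 -112.3]
[(array([333.6, 200.8]), array([327, 195,  11,  12,  61], dtype=int32))]
-105 scene top rear edge front corner [330.9 196.9] top [364.2 183.5]
-110 scene top rear edge front corner [332.1 197.4] top [365.7 183.6]
-115 scene top rear edge front corner [333.4 197.8] top [367.3 183.8]
t 12.95 pos [ 0.5582 -0.1692  0.2075] yaw 172.33 F [-0.  -0.9 -0. ] w 0.007 gf 0.0
dr total [-0.017 -0.045 -0.039] slide after turn [ 0.0404 -0.019   0.0251]
[(array([297. , 181.2]), array([293, 173,  10,  14,  64], dtype=int32), array([0.584, 0.092, 0.008])), (array([243.3, 220.2]), array([241, 210,   6,  22,  99], dtype=int32), array([0.45 , 0.289, 0.008]))]
```

The drift lies flat where it was first found, with its handle centre at (.450,.289). The tab's rear face is at enclosure y of about -118, at z 116–152, which fits the description. Now I'll descend behind it.

```bash
python3 -m pendant '{"slide":[[0.034,0,0.04],[0,0,0.07],[0,0,0.07],[0,0,0.05],[0,0,0.03],[0,0,0]],"dr":[[0,0,-0.03],[0,0,0],[0,0,0],[0,0,0],[0,0,0],[0,0,0]],"claw":[0,0,0,0,0,0]}' 20
python3 -m pendant '{"slide":[[0,0.03,0],[0,0.03,0],[0,0.015,0],[0,0,0]],"dr":[[0,0,0],[0,0,0],[0,0,0],[0,0,0]],"claw":[0,0,0,0]}' 20
python3 - <<'E'
from h import *
th=np.radians(-7.4);c,s=np.cos(th),np.sin(th)
E=lambda x,y,z:np.array([.570+(c*x-s*y)/1000,(s*x+c*y)/1000,z/1000])
go(*E(0,-137,130),172.6)
E
```

```text
clock: 13.65
position: [0.5493, -0.1617, 0.1294]
ee_rot: [-0.192, -3.13, -0.001]
force: [0.2, 0.3, 0.4]
width: 0.002
gripper_force: 0.0
clock: 14.05
position: [0.5535, -0.1393, 0.131]
ee_rot: [-0.191, -3.134, -0.001]
force: [0.1, -0.7, -0.0]
width: 0.007
gripper_force: 0.0
t 14.05 pos [ 0.5535 -0.1393  0.131 ] yaw 173.02 F [ 0.1 -0.7 -0. ] w 0.007 gf 0.0
dr total [ 0.004 -0.017  0.061] slide after turn [0.0051 0.0108 0.0034]
```

```bash
python3 -m pendant '{"slide":[[0,0.01,0],[0,0.01,0],[0,0.01,0],[0,0.01,0],[0,0.01,0]],"dr":[[0,0,0.03],[0,0,0.03],[0,0,0],[0,0,0],[0,0,0]],"claw":[0,0,0,0,0]}' 20
python3 -m pendant '{"slide":[[0,0.01,0],[0,0.01,0],[0,0.01,0],[0,0.01,0],[0,0.01,0]],"dr":[[0,0,0],[0,0,0],[0,0,0],[0,0,0],[0,0,0]],"claw":[0,0,0,0,0]}' 20
python3 - <<'E'
from h import *
th=np.radians(-7.4);c,s=np.cos(th),np.sin(th)
E=lambda x,y,z:np.array([.570+(c*x-s*y)/1000,(s*x+c*y)/1000,z/1000])
go(*E(0,-137,130),172.6)
im=arm.get_image("top")[:,:,::-1].copy();cv2.imwrite("pics/top6.png",im)
t=arm.get_image("scene")[:,:,::-1].copy();cv2.imwrite("pics/scene6.png",t)
print([(x[0],x[1]) for x in blobs(t,(0,150,80),(6,255,255),6)[0] if 190<x[0][1]<215])
E
```

```text
clock: 14.55
position: [0.5549, -0.1261, 0.1307]
ee_rot: [-0.206, -3.132, 0.0]
force: [-0.1, -2.0, 3.1]
width: 0.004
gripper_force: 1.4
clock: 15.05
position: [0.5569, -0.1108, 0.1306]
ee_rot: [-0.206, -3.132, -0.0]
force: [-0.5, -2.6, 3.1]
width: 0.01
gripper_force: 1.4
t 15.05 pos [ 0.5569 -0.1108  0.1306] yaw 172.49 F [-0.5 -2.6  3.1] w 0.01 gf 1.4
dr total [-0.001 -0.022 -0.017] slide after turn [ 0.0044 -0.0848  0.002 ]
[(array([325. , 200.2]), array([320, 196,   9,   8,  28], dtype=int32))]
```

```bash
python3 -m pendant '{"slide":[[0,0.01,0],[0,0.01,0],[0,0.01,0],[0,0.01,0]],"dr":[[0,0,0],[0,0,0],[0,0,0],[0,0,0]],"claw":[0,0,0,0]}' 20
python3 -m pendant '{"slide":[[0,0.01,0],[0,0.01,0]],"dr":[[0,0,0],[0,0,0]],"claw":[0,0]}' 20
python3 -m pendant '{"slide":[[0,0.01,0],[0,0.01,0]],"dr":[[0,0,0],[0,0,0]],"claw":[0,0]}' 20
```

```text
clock: 15.55
position: [0.5584, -0.0989, 0.1305]
ee_rot: [-0.206, -3.132, -0.0]
force: [0.9, -2.1, -0.3]
width: 0.006
gripper_force: 1.3
clock: 15.75
position: [0.559, -0.0946, 0.1305]
ee_rot: [-0.207, -3.132, 0.003]
force: [0.2, -10.1, 0.6]
width: 0.007
gripper_force: 5.1
clock: 15.95
position: [0.5594, -0.0905, 0.1305]
ee_rot: [-0.21, -3.131, 0.006]
force: [-0.9, -12.3, -0.2]
width: 0.009
gripper_force: 6.6
```

```bash
python3 -m pendant '{"slide":[[0,0.01,0],[0,0.01,0]],"dr":[[0,0,0],[0,0,0]],"claw":[0,0]}' 20
python3 -m pendant '{"slide":[[0,0.01,0],[0,0.01,0]],"dr":[[0,0,0],[0,0,0]],"claw":[0,0]}' 20
```

```text
clock: 16.15
position: [0.5603, -0.0836, 0.1305]
ee_rot: [-0.21, -3.132, 0.004]
force: [0.4, -6.5, 0.7]
width: 0.009
gripper_force: 3.0
clock: 16.35
position: [0.5613, -0.0768, 0.1305]
ee_rot: [-0.208, -3.132, 0.003]
force: [-0.1, -9.6, 0.5]
width: 0.004
gripper_force: 4.7
```

```bash
python3 -m pendant '{"slide":[[0,0.005,0],[0,0.004,0]],"dr":[[0,0,0],[0,0,0]],"claw":[0,0]}' 20
python3 -m pendant '{"slide":[[0,0.004,0],[0,0.004,0]],"dr":[[0,0,0],[0,0,0]],"claw":[0,0]}' 20
python3 - <<'E'
from h import *
t=arm.get_image("scene")[:,:,::-1].copy();cv2.imwrite("pics/scene7.png",t)
print([(x[0],x[1]) for n in("scene0","scene6","scene7") for x in blobs(cv2.imread(f"pics/{n}.png"),(0,150,80),(6,255,255),3)[0] if 175<x[0][1]<215 and 280<x[0][0]<340])
cv2.imwrite("pics/s7c.png",cv2.resize(t[165:240,265:365],None,fx=7,fy=7,interpolation=cv2.INTER_CUBIC))
E
```

```text
clock: 16.55
position: [0.5615, -0.0751, 0.1305]
ee_rot: [-0.209, -3.132, 0.004]
force: [-0.3, -12.5, -0.3]
width: -0.001
gripper_force: 6.3
clock: 16.75
position: [0.5615, -0.0749, 0.1306]
ee_rot: [-0.211, -3.131, 0.008]
force: [-0.8, -17.4, 1.3]
width: 0.001
gripper_force: 9.2
[(array([293.2, 182.6]), array([292, 182,   4,   3,   8], dtype=int32)), (array([333.6, 200.8]), array([327, 195,  11,  12,  60], dtype=int32)), (array([293.2, 182.6]), array([292, 182,   4,   3,   8], dtype=int32)), (array([325. , 200.2]), array([320, 196,   9,   8,  28], dtype=int32)), (array([293., 183.]), array([292, 182,   3,   3,   9], dtype=int32)), (array([316.5, 197.2]), array([312, 193,   8,   8,  28], dtype=int32))]
```

View pics/s7c.png

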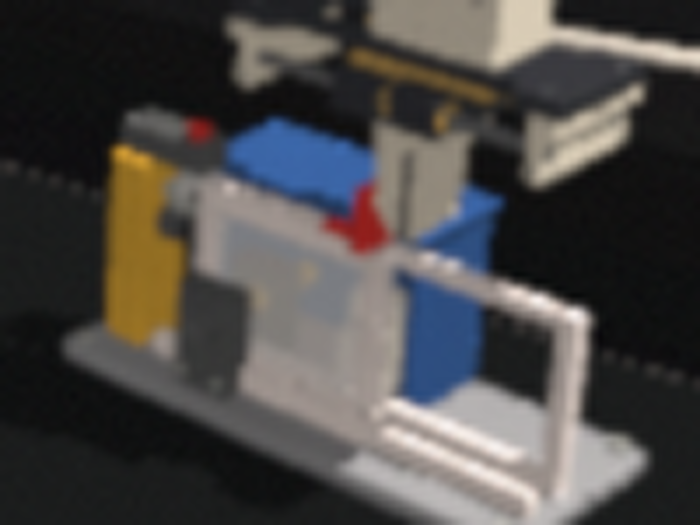

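The view shows the guard well left of the boss and the finger still on the tab. The bolt cap is down at about (293,183). The force is up to 17 N with no motion, so either it is caught and on the stop or something is holding it. I'll work out the guard's place.

```bash
python3 - <<'E'
from h import *
th=np.radians(-7.4);c,s=np.cos(th),np.sin(th)
E=lambda x,y,z:np.array([.570+(c*x-s*y)/1000,(s*x+c*y)/1000,z/1000])
f=lambda n,*a:proj(n,E(*a)).round(1)
w=lambda u:((u[0]-265)*7).round(),
for sl in(0,8,20,40): print(sl,*[((f("scene",*p)-[265,165])*7).round() for p in((-6,60-sl,116),(-6,-60-sl,16),(-6,-60-sl,116))])
print("bolt px per 7mm",f("scene",0,60,150),f("scene",0,60,157))
p=arm.observe();print(p["position"],p["force"])
E
```

```text
0 [194. 179.] [366. 425.] [380. 251.]
8 [206. 184.] [379. 430.] [393. 257.]
20 [223. 190.] [398. 440.] [414. 265.]
40 [253. 202.] [430. 454.] [448. 278.]
bolt px per 7mm [294.1 181.8] [294.2 180. ]
[ 0.56152911 -0.0749636   0.13058375] [ -1.03173075 -15.47413271   0.31474952]
```

```bash
python3 -m pendant '{"slide":[[0,0.004,0],[0,0.003,0],[0,0,0]],"dr":[[0,0,0],[0,0,0],[0,0,0]],"claw":[0,0,0]}' 20
python3 -c "
from h import *
cv2.imwrite('pics/scene8.png',arm.get_image('scene')[:,:,::-1]);s=arm.observe();print(s['position'],s['force'])"
python3 -m pendant '{"slide":[[0,-0.006,0],[0,-0.006,0],[0,-0.006,0]],"dr":[[0,0,0],[0,0,0],[0,0,0]],"claw":[0,0,0]}' 20
python3 -m pendant '{"slide":[[0,-0.006,0],[0,-0.006,0]],"dr":[[0,0,0],[0,0,0]],"claw":[0,0]}' 20
python3 -m pendant '{"slide":[[0,-0.01,0],[0,-0.02,0],[0,0,0],[0,0,0]],"dr":[[0,0,0],[0,0,0],[0,0,0],[0,0,0]],"claw":[0,0,0,0]}' 20
python3 - <<'E'
from h import *
t=arm.get_image("scene")[:,:,::-1].copy();cv2.imwrite("pics/scene9.png",t)
for n in("scene4","scene7","scene8","scene9"):
  im=cv2.imread(f"pics/{n}.png")
  print(n,[(x[0],x[1]) for x in blobs(im,(0,150,80),(6,255,255),3)[0] if 175<x[0][1]<215 and 280<x[0][0]<340])
  h=cv2.cvtColor(im,cv2.COLOR_BGR2HSV)[179:187,290:298];print(h[:,:,1][:, :6].tolist())
  print("edge row193-197 leading",im[200,288:306].sum(1)//3, "trail row222",im[215,310:326].sum(1)//3)
E
```

```text
clock: 17.1
position: [0.5615, -0.0748, 0.1306]
ee_rot: [-0.214, -3.131, 0.011]
force: [-1.3, -20.5, 1.0]
width: 0.008
gripper_force: 10.5
[ 0.56148825 -0.07474885  0.13057206] [ -0.99687298 -20.90420927   1.87879573]
clock: 17.45
position: [0.5614, -0.0754, 0.1305]
ee_rot: [-0.209, -3.132, 0.003]
force: [0.1, -5.5, 0.0]
width: 0.001
gripper_force: 2.7
clock: 17.65
position: [0.5612, -0.0776, 0.1305]
ee_rot: [-0.206, -3.132, 0.001]
force: [-0.0, -3.9, -0.8]
width: 0.005
gripper_force: 1.7
clock: 18.05
position: [0.56, -0.0857, 0.1305]
ee_rot: [-0.206, -3.132, -0.001]
force: [0.0, -0.4, 0.2]
width: 0.002
gripper_force: 0.0
scene4 [(array([293.2, 182.6]), array([292, 182,   4,   3,   8], dtype=int32)), (array([333.6, 200.8]), array([327, 195,  11,  12,  61], dtype=int32))]
[[16, 16, 30, 28, 30, 14], [0, 60, 32, 15, 16, 16], [15, 89, 169, 187, 173, 124], [26, 118, 185, 206, 204, 177], [18, 96, 180, 202, 191, 143], [11, 57, 135, 165, 143, 89], [7, 31, 68, 78, 63, 37], [4, 9, 15, 16, 14, 9]]
edge row193-197 leading [ 94  92  84  59  32  29  39  47  53  56  56  54  52  57  66  76  88 104] 
[... 1019 characters left out ...]
6  94  84  63  81 122 144 147 140 130 126 124 125 124 124 125 125 125] trail row222 [134 134 137 144 148 145 142 144 146 149 152 150 119  82  82  83]
scene9 [(array([293.5, 182.8]), array([292, 182,   4,   3,  10], dtype=int32)), (array([318.2, 196.6]), array([313, 192,   9,   9,  36], dtype=int32))]
[[16, 28, 0, 16, 15, 18], [12, 15, 28, 16, 14, 17], [10, 96, 166, 189, 176, 131], [25, 118, 185, 207, 203, 175], [18, 96, 179, 202, 194, 150], [11, 58, 140, 172, 162, 118], [7, 31, 87, 117, 99, 50], [0, 9, 21, 29, 17, 9]]
edge row193-197 leading [ 96  95  85  58  42  88 127 146 148 139 129 124 124 124 125 125 125 126] trail row222 [135 135 138 143 148 150 147 144 146 146 146 147 118  83  82  84]
```

```bash
python3 -m pendant '{"slide":[[0,-0.05,0],[0,-0.08,0],[0,-0.05,-0.05],[0,0,-0.12],[0,0,-0.15],[0.1,0,-0.1],[0.14,-0.05,0],[0.14,-0.05,0],[0,0,0]],"dr":[[0,0,0],[0,0,0],[0,0,0],[0,0,0],[0,0,0],[0,0,0],[0,0,0],[0,0,0],[0,0,0]],"claw":[0,0,0,0,0,0,0,0,0]}' 20
python3 - <<'E'
from h import *
a=[]
for n,b in(("scene",(270,170,350,240)),("top",(285,150,385,210))):
    im=arm.get_image(n)[:,:,::-1].copy();cv2.imwrite(f"pics/{n}10.png",im)
    if n=="scene": a=[cv2.resize(im[b[1]:b[3],b[0]:b[2]],(480,420),interpolation=cv2.INTER_CUBIC)]
    else: a.append(cv2.resize(im[b[1]:b[3],b[0]:b[2]],(320,192),interpolation=cv2.INTER_CUBIC))
o=np.zeros((420,800,3),np.uint8);o[:,:480]=a[0];o[:192,480:]=a[1];cv2.imwrite("pics/fin.png",o)
th=np.radians(-7.4);c,s=np.cos(th),np.sin(th)
for n in("top0","top4","top10"):
  im=cv2.imread(f"pics/{n}.png");h=cv2.cvtColor(im,cv2.COLOR_BGR2HSV)
  m=(((h[:,:,0]<7)|(h[:,:,0]>172))&(h[:,:,1]>130)&(h[:,:,2]>70)).astype(np.uint8)
  k,l,st,ce=cv2.connectedComponentsWithStats(m[170:200,290:375]);print(n,[(ce[i].round(1)+[290,170],st[i][4]) for i in range(1,k) if st[i][4]>2])
for n in("scene4","scene10"):
  im=cv2.imread(f"pics/{n}.png");h=cv2.cvtColor(im,cv2.COLOR_BGR2HSV)[178:188,289:298,1].astype(float);h[h<50]=0
  print(n,(h.sum(1)@np.arange(178,188)/h.sum()).round(2))
E
```

```text
clock: 19.0
position: [0.4308, -0.1569, 0.2571]
ee_rot: [-0.213, -3.129, -0.001]
force: [0.2, -0.1, 1.3]
width: 0.005
gripper_force: 0.0
top0 [(array([310.3, 178.2]), np.int32(12)), (array([362.6, 184.2]), np.int32(56))]
top4 [(array([310.3, 178.2]), np.int32(12)), (array([362.6, 184.2]), np.int32(56))]
top10 [(array([310.3, 178.2]), np.int32(12)), (array([344.4, 182.4]), np.int32(55))]
scene4 182.8
scene10 182.85
```

View pics/fin.png

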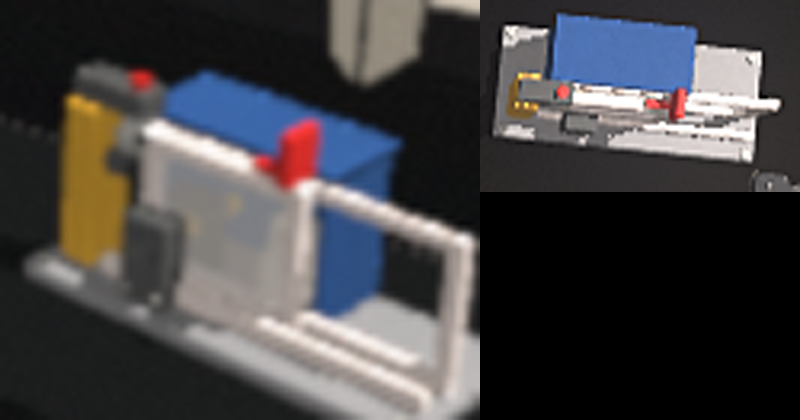

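The view shows the guard shut, with its tab at (344,182) in the top view (it was at (363,184)). The bolt cap is down, at row 182.85 against 182.8 at the start, where a lifted bolt would show about 1.8 px higher. The extra drag began about 21 mm before the firm stop, which matches the 18 mm bolt lift plus 3 mm past the catch, and the guard settled about 3 mm back. So it is caught, and the arm is clear.

```bash
python3 -c "
from cell import arm
print(arm.sign_off())"
```

```text
the job is handed in; nothing more can be done
None
```

I drove the pin clear to the back, laid the drift back on the bench and pushed the guard shut. The bolt is down and the guard reads as caught, though I didn't pull-test it; peak push was about 21 N, the beaker, union and tape were left alone, and I handed the job in at about 19 s.

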